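# Lay the bead rod in its saddles and hold the test kiln's sprung lid at the marker

### The job

Get the small bench test kiln ready for loading. First, with the kiln lid still shut, lay the bead rod level in both V-saddles of the bead rack, with its square bead midway between the saddles, and let go of it. Then lift the kiln's sprung lid, which has a handle in front, until the lid is in line with the marker arm beside it, and finish while still holding the lid there (it springs shut if let go); do not shift the marker arm, and leave the bowl, the clear cup and the test tile where they stand.

Things in the scene. Friction and masses are not known exactly. Their poses are not given: they have to be found in the camera images.
- rod_mid (a point): centre of the loose bead rod: steel rod 10 mm thick, 150 mm long, with a square terracotta bead (32 mm along the rod, 24 x 24 mm across, fixed) at its middle and a small round white bead (16 mm) each side of it. The point is the middle of the square bead, on the rod's axis, 12 mm above the bench at the start. x along the rod, z up. About 90 g. Grip across the bead.
- saddle_mid (a point): on the bead rack (fixed): dark steel base 130 x 46 x 8 mm with two bright V-saddles (90 degrees, open upward, 8 mm thick, tops 50 mm above the bench) at x = -50 and +50 mm. The point is midway between them, 40 mm above the bench, exactly where the rod's middle lies once it rests in both. x from saddle to saddle, z up. Nothing stands between the saddles above the base.
- lid_handle (a point): centre of the lid's wooden handle: a block 30 (x) x 24 (y) x 18 mm (z) in front of the lid on a narrow stem, clear on both sides, above and below; 128 mm above the bench when shut. Turns with the lid; shut: -x away from the kiln, y along the hinge, z up. Pinched from above across its 24 mm, it turns between the pads as the lid rises.
- kiln_hinge (a point): fixed point on the lid's hinge axis, at the back, 128 mm above the bench, behind the lid's middle; y along the axis, -x to the kiln's front, z up. The handle's centre moves on a circle of 228 mm radius about it. The kiln: aluminium and fire-brick box 180 (x) x 190 (y) x 115 mm high, fixed, with a 22 mm thick lid slab over its whole top.
- marker_tip (a point): on the marker arm: thin dark steel bar (190 long, 8 high, 4 mm thick) along the lid's left (+y) side, 104 mm left of the kiln's middle, pivoted on the hinge axis and clamped by friction at the angle to match. The point is on the bar's centre line near its free front end, 184 mm from the hinge axis. x along the bar towards the hinge, y along the axis.
- kiln_lid (a joint): angle of the lid in rad: 0 = shut, grows as the lid lifts, at most 1.2. A spring presses it shut: holding it at the handle takes about 3.5 N when nearly shut, 6 N at 0.7 rad.
- kiln_marker (a joint): angle of the marker arm in rad, measured as the lid's is: the lid is in line with the arm when both values are equal. It is set between 0.35 and 0.7 and must not be shifted.
- bead_rod: the bead rod as a whole; origin at the middle of the underside of its square bead, 12 mm below point rod_mid, same axes.
- kiln: the whole kiln with lid and marker arm; origin under its middle on the bench, -x is the front.
- pouring_bowl: bystander: white bowl, 110 mm wide, 62 mm high, origin at the centre of its underside.
- clear_cup_b: bystander: small clear cup, 72 mm wide, 70 mm high, origin at the centre of its underside.
- test_tile_0: bystander: upright brown test tile on a pale foot, 73 x 57 x 82 mm, origin at the centre of its underside.

How it is judged (in metres and radians):
On the way:
1. the rod lies level in both saddles, let go, while the lid is still shut (distance between rod_mid and saddle_mid below 0.015 m and z of rod_mid in the frame of saddle_mid between -0.003 and 0.003 m and angle between the x axis of rod_mid and the x axis of saddle_mid, either way round below 0.05 rad and contact force between the fingers and bead_rod below 0.2 N and value of joint kiln_lid below 0.05 rad), for 0.3 s.
At the end, for the whole second after the job is handed in: Lid still held (contact over 1 N), at rest, within 0.06 rad of the marker arm; arm tip moved under 8 mm; rod still in both saddles: middle within 15 mm of their midpoint, within 3 mm of seated height, within 0.05 rad of their line (angle between the x axis of lid_handle and the x axis of marker_tip, either way round below 0.06 rad and velocity of joint kiln_lid between -0.05 and 0.05 rad/s and contact force between any of the fingers, the arm and kiln above 1 N and distance of marker_tip from where it was at the start of the episode below 0.008 m and distance between rod_mid and saddle_mid below 0.015 m and z of rod_mid in the frame of saddle_mid between -0.003 and 0.003 m and angle between the x axis of rod_mid and the x axis of saddle_mid, either way round below 0.05 rad); the arm keeps its last pose, push and grip.
It fails at once if the bowl, the cup or the test tile is shifted by more than 20 mm (distance of any of pouring_bowl, clear_cup_b, test_tile_0 from where it was at the start of the episode above 0.02 m).
It fails at once if the marker arm is shifted (distance of marker_tip from where it was at the start of the episode above 0.012 m).
It also fails if it takes over 51 s, if anything falls off the work surface, if the arm or the gripper's body presses on something with over 40 N, if the wrist force passes 120 N, or if a joint passes its speed limit or range.

### The arm

A 6-joint arm with a two-finger parallel gripper is mounted at the origin on a cart in front of the work surface, level with it; the furniture and walls round the work are solid. World frame = base frame: x ahead of the robot, y to its left, z up, the work surface at z = 0. Lengths are in m, angles in degrees, forces in N, time in s.
With the tool pointing down it reaches from about 0.375 to 0.9 m from the base axis. Payload 3.1 kg.
Tool frame: the origin (TCP) lies midway between the tips of the shut fingers; the grasp point (between the pads) lies 19 mm behind it; z points along the fingers, y is the direction in which the jaws open and shut (so a half turn about z gives the same grasp; the last joint's range is limited). The gripper opens to 87 mm and grips with 3 to 60 N. Pads are 19 mm wide; open, the fingers measure 117 mm over their backs; the gripper's body (75 mm by 190 mm) begins 51 mm behind the grasp point.
Start: joints at [65.976, 30.224, 82.088, -0, 67.689, -10.227], TCP at [0.149, 0.607, 0.223] pointing down, gripper open.
Joint ranges: [-176.69, 176.69], [-43.24, 126.21], [12.49, 139.97], [-82, 262], [0, 151.66], [-163.58, 163.58]. Speed limits (degrees/s): [159.86, 159.86, 180, 180, 180, 180].

### API

Orientations are given as a 3x3 rotation matrix whose columns are the frame's x, y, z axes.
In Python, from rig import status, vision, bot, models gives the robot as it stands.
- The arm moves only by the tool send_rows, never from a script. Its argument "moves" is a list of rows, each a list of 7 numbers: the shift along the tool's x, y, z in units of 25 mm (1.0 is 25 mm), then the turn, a rotation vector about the tool's x, y, z in units of 10 degrees (1.0 is 10 degrees), then the closure, from -1 (fully open) to 1 (shut), so that 0 is half open. In form: [[dx, dy, dz, rx, ry, rz, hand], ...]. A call has 1 to 12 rows; each row shifts and turns the commanded pose from where the row before left it, along the tool's axes as they then stand; what a row does not reach is not made up. A row lasts 1/8 s, in which the tool goes at most 62.5 mm and 10.7 degrees, less where a joint would pass 70% of its speed; a pose out of reach is approached as far as the arm can. A call is refused whole if a number of a shift passes 1 or a number of a turn 1, either way. A call with a gripper value outside its range is refused whole. The fingers move at their own pace and stop on an object; the grip force is fixed at half the most. Time passes only in rows, so rows that do not move let the fingers close. It gives the time, the measured TCP pose, the force and the opening at its end, in the units of the state.
- status.read_state(): the state, without advancing time (a new reading comes with each control period).
- vision.capture(name): name is "scene" or "top"; returns a dict with "img" (384x512x3 uint8, red, green, blue), "depth" (384x512 float32, m along the optical axis (not along the pixel's ray), 0 where there is no reading), "fx", "fy", "cx", "cy" (pixels), "pose" (4x4, takes a point from camera to world coordinates). Camera axes: x right, y up, looking along -z (the intrinsics and any distortion apply to the point x, -y, -z); pixel columns grow to the right and rows downward; lengths in m; the calibration is good to about 2 mm. A picture is of the moment at which its call begins.
- bot.hand_in(): hands the job in, once; it reports no verdict.
Trained networks look in the newest picture that a camera, given by its name, has taken for a name from the list of things; names that differ only in an ending like _2 or _b are one class to them, and where a whole thing is asked for, a point or a joint stands for the part that bears it (a point fixed in the world has none). Each returns a list of dicts, best first, with "confidence" (0 to 1); they miss things now and then, are a little off and sometimes report something else, mostly with a low value. They report only what shows in the picture. A call takes as long as a camera call.
- models.masks_of(camera, name): "mask" (384x512 bool, what is visible of it) and "extent" ([left, top, right, bottom] in pixels, round what is visible of it).
- models.landmark_of(camera, name): "point" ([column, row] in pixels: a listed point, or the origin of a listed thing).
The state is a dict: "time_s": time; "joint_positions": joint angles; "qvel": joint speeds; "tau": joint torques, N m; "position": TCP position; "tcp_rot": TCP orientation; "force": force on the tool from outside, world axes, zero at the start; "moment": the same for the moment, N m; "opening": opening from 0.0 (shut) to 1.0 (fully open).
Only numpy, scipy, OpenCV 4.12 (cv2) and the standard library are available. Lean on these libraries where they do the work, as an engineer would, in place of code of your own. Each camera call takes 0.05 s, during which the arm holds its last target.

## Working session

There is one attempt and no reset: what is moved stays moved. The work goes in short steps, Python scripts to look and compute and a tool call to move; the robot and the scene stay as the last step left them, time stands still between calls to the robot, and variables do not carry over. Pictures are saved under pics/ and viewed, and the job is handed in when it is done.

Besides the shell and the picture viewer there is one more tool, called after "Request:" as name([rows], argument=value, ...), one row to a line, values as JSON. send_rows: Moves the arm, as the interface text tells. Its arguments: {"type":"object","properties":{"moves":{"type":"array"}},"required":["moves"]}

```bash
ls; mkdir -p pics; python3 - <<'E'
from rig import status, vision, bot, models
import cv2,numpy as np
print(status.read_state())
for n in("scene","top"):
    c=vision.capture(n); cv2.imwrite(f"pics/{n}0.png",cv2.cvtColor(c["img"],cv2.COLOR_RGB2BGR))
    print(n,c["fx"],c["fy"],c["cx"],c["cy"],c["pose"].tolist() if hasattr(c["pose"],'tolist') else c["pose"],[k for k in c])
    for t in["rod_mid","saddle_mid","lid_handle","kiln_hinge","marker_tip","bead_rod","kiln","pouring_bowl","clear_cup_b","test_tile_0"]:
        print(t,[(round(d["confidence"],2),np.round(d["point"],1).tolist()) for d in models.landmark_of(n,t)[:3]])
print(status.read_state()["time_s"])
E
```

```text
pics
{'time_s': 0.0, 'joint_positions': array([ 6.59766789e+01,  3.02769888e+01,  8.21575578e+01, -6.89198067e-04,
        6.76894595e+01, -1.02267768e+01]), 'qvel': array([-0.05104426,  0.00117035,  0.03255518,  0.0119138 ,  0.05558609,
       -0.01283946]), 'tau': array([-3.54857693e-04, -4.40049827e+01, -1.76586592e+01,  6.34166342e-02,
        5.82642120e-02, -1.68457891e-04]), 'position': array([0.14870796, 0.60628428, 0.22158634]), 'tcp_rot': array([[-9.71149594e-01,  2.38469510e-01, -8.70945919e-04],
       [ 2.38470808e-01,  9.71147645e-01, -1.98137065e-03],
       [ 3.73320590e-04, -2.13190248e-03, -9.99997658e-01]]), 'force': array([ 0.22484424,  0.58063384, -0.49319447]), 'moment': array([ 0.03157185,  0.05371219, -0.0526957 ]), 'opening': 1.000632796154109}
scene 362.6965338899938 362.6965338899938 252.68418953615418 191.9123062229037 [[-0.73976321367363, 0.5171333485614311, -0.43049214569014455, 0.1579345925290552], [-0.672814182826435, -0.5604634721100337, 0.482909693232557, 0.5363311024712526], [0.008453584024528851, 0.6468800477955765, 0.7625449105994566, 0.8642702351
[... 614 characters left out ...]
9195175, 0.2659876068038983], [-0.9646422492209036, 0.2553491218060576, -0.06528519748695921, -0.010845136685662496], [0.0013864284262940225, 0.2526154362772604, 0.9675657699457273, 1.3476679793662347], [0.0, 0.0, 0.0, 1.0]] ['img', 'depth', 'fx', 'fy', 'cx', 'cy', 'pose']
rod_mid [(0.61, [194.7, 220.1])]
saddle_mid [(0.97, [150.6, 195.9])]
lid_handle [(0.66, [323.4, 225.0])]
kiln_hinge [(0.95, [332.3, 153.4])]
marker_tip [(0.67, [293.7, 191.0]), (0.5, [322.6, 225.5])]
bead_rod [(0.67, [194.1, 218.1]), (0.66, [226.5, 158.3])]
kiln [(0.69, [319.1, 195.7])]
pouring_bowl [(0.84, [226.5, 157.7])]
clear_cup_b [(0.69, [358.9, 268.0]), (0.4, [316.6, 195.8])]
test_tile_0 [(0.86, [191.2, 148.3])]
1.1
```

View pics/scene0.png

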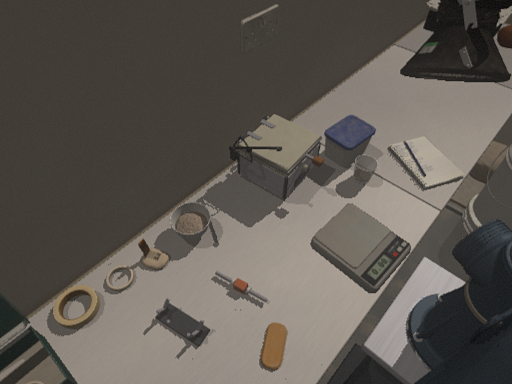

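View pics/top0.png

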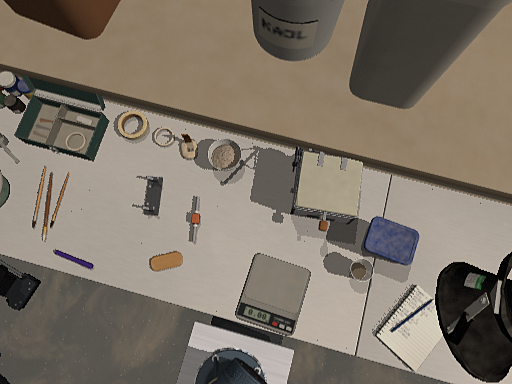

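```bash
cat > h.py <<'E'
from rig import status, vision, bot, models
import cv2,numpy as np
np.set_printoptions(precision=4,suppress=True)
def ray(c,p):
    d=np.array([(p[0]-c["cx"])/c["fx"],-(p[1]-c["cy"])/c["fy"],-1.])
    P=np.asarray(c["pose"]); return P[:3,3],P[:3,:3]@d
def atz(c,p,z):
    o,d=ray(c,p); return o+d*(z-o[2])/d[2]
def tri(c1,p1,c2,p2):
    o1,d1=ray(c1,p1);o2,d2=ray(c2,p2)
    t=np.linalg.lstsq(np.c_[d1,-d2],o2-o1,rcond=None)[0]
    a=o1+d1*t[0];b=o2+d2*t[1]; return (a+b)/2,np.linalg.norm(a-b)
def proj(c,X):
    P=np.asarray(c["pose"]); q=P[:3,:3].T@(np.asarray(X)-P[:3,3])
    return np.array([c["cx"]+c["fx"]*q[0]/-q[2],c["cy"]-c["fy"]*q[1]/-q[2]])
def cloud(c):
    v,u=np.indices(c["depth"].shape); d=c["depth"]
    X=np.stack([(u-c["cx"])/c["fx"]*d,-(v-c["cy"])/c["fy"]*d,-d],-1)
    P=np.asarray(c["pose"]); return X@P[:3,:3].T+P[:3,3]
E
python3 - <<'E'
from h import *
import pickle
C={n:vision.capture(n) for n in("scene","top")}
C={n:{k:np.asarray(v) for k,v in c.items()} for n,c in C.items()}
M={}
for n in C:
    for t in["bead_rod","saddle_mid","kiln_lid","kiln_marker","lid_handle","pouring_bowl","clear_cup_b","test_tile_0"]:
        r=models.masks_of(n,t)
        if r: M[n,t]=r; print(n,t,[(round(d["confidence"],2),d["extent"],int(d["mask"].sum())) for d in r[:3]])
pickle.dump((C,M),open("d0.pkl","wb"))
L={"rod_mid":((241.8,285.3),(194.7,220.1)),"saddle_mid":((178,315.6),(150.6,195.9)),"handle":((318.1,161.2),(323.4,225)),"hinge":((254.9,132.4),(332.3,153.4)),"tip":((283,149.2),(293.7,191)),
"bowl":((197.3,227.3),(226.5,157.7)),"cup":((360,177.5),(358.9,268)),"tile":((153.2,259.5),(191.2,148.3))}
for k,(a,b) in L.items(): print(k,*tri(C["scene"],a,C["top"],b))
for n,box in(("scene",(130,250,290,360)),("scene",(215,100,385,215)),("top",(120,160,220,250)),("top",(260,135,390,290))):
    x0,y0,x1,y1=box;s=C[n]["img"][y0:y1,x0:x1,::-1];f=min(790//(x1-x0),590//(y1-y0))
    cv2.imwrite(f"pics/crop_{n}_{x0}.png",cv2.resize(s,None,fx=f,fy=f,interpolation=cv2.INTER_CUBIC));print(n,box,f)
E
```

```text
scene bead_rod [(0.88, [216.1, 271.1, 266.3, 298.4], 322), (0.26, [230.6, 112.9, 322.3, 200.3], 5051)]
scene saddle_mid [(0.86, [155.0, 295.2, 207.0, 345.9], 1169), (0.21, [216.7, 271.6, 265.8, 299.6], 362)]
scene kiln_lid [(0.86, [234.4, 112.8, 323.5, 173.5], 2761)]
scene kiln_marker [(0.7, [238.6, 145.6, 281.3, 152.0], 66)]
scene lid_handle [(0.62, [239.5, 112.8, 322.4, 171.7], 2622)]
scene pouring_bowl [(0.92, [170.1, 200.4, 207.1, 237.2], 1164)]
scene clear_cup_b [(0.62, [356.8, 157.2, 381.8, 188.7], 523)]
scene test_tile_0 [(0.82, [138.3, 239.0, 168.6, 269.2], 541)]
top bead_rod [(0.51, [192.6, 199.3, 197.4, 241.1], 174)]
top saddle_mid [(0.79, [145.4, 177.8, 161.9, 217.0], 540)]
top kiln_lid [(0.67, [294.6, 148.3, 363.2, 234.4], 3879)]
top kiln_marker [(0.63, [293.2, 160.6, 301.0, 190.4], 46)]
top lid_handle [(0.68, [293.2, 150.7, 361.6, 230.2], 3805), (0.18, [291.7, 164.0, 300.2, 190.9], 51)]
top pouring_bowl [(0.92, [208.3, 138.1, 240.4, 169.3], 882), (0.74, [182.3, 133.4, 198.1, 161.1], 337), (0.71, [191.1, 196.2, 194.7, 242.4], 202)]
top clear_cup_b [(0.62, [350.9, 253.8, 374.4, 282.3], 476)]
top test_tile_0 [(0.56, [182.6, 133.5, 196.2, 160.3], 299), (0.46, [292.1, 147.5, 363.5, 230.9], 4542), (0.42, [291.6, 160.8, 300.2, 189.6], 39)]
rod_mid [0.448  0.2472 0.0203] 0.00019988073363743925
saddle_mid [0.4887 0.4062 0.0461] 0.014301002228787043
handle [ 0.5179 -0.1466  0.1237] 0.0051312080595342
hinge [ 0.7463 -0.1245  0.1144] 0.008688246637182215
tip [ 0.5689 -0.0353  0.2157] 0.009015173163855746
bowl [0.6725 0.2047 0.0155] 0.016509970200035393
cup [ 0.4387 -0.3031 -0.0117] 0.0077480739448340125
tile [ 0.6922  0.3427 -0.018 ] 0.001767812044920565
scene (130, 250, 290, 360) 4
scene (215, 100, 385, 215) 4
top (120, 160, 220, 250) 6
top (260, 135, 390, 290) 3
```

View pics/crop_scene_130.png

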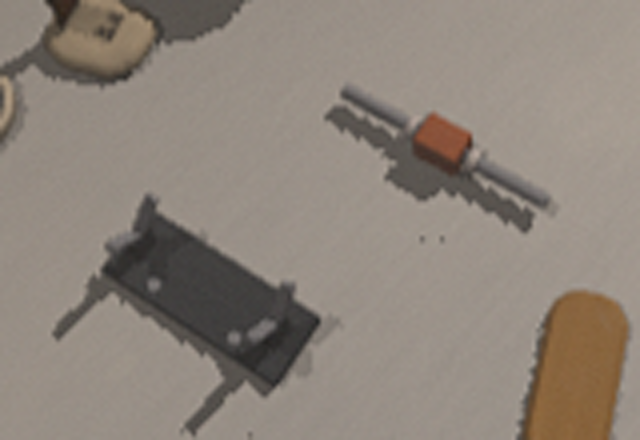

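View pics/crop_scene_215.png

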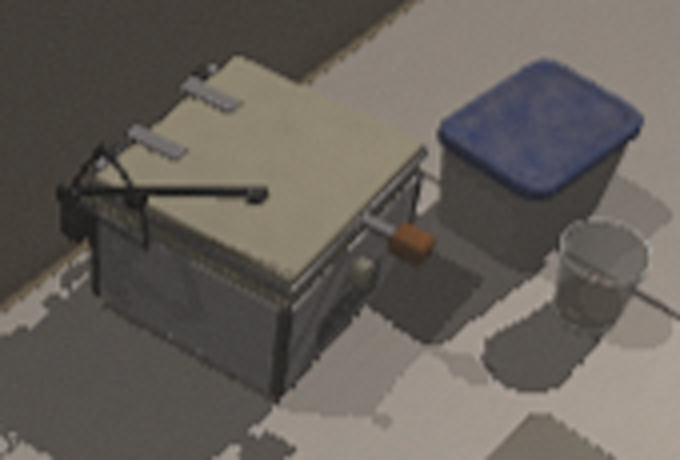

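View pics/crop_top_120.png

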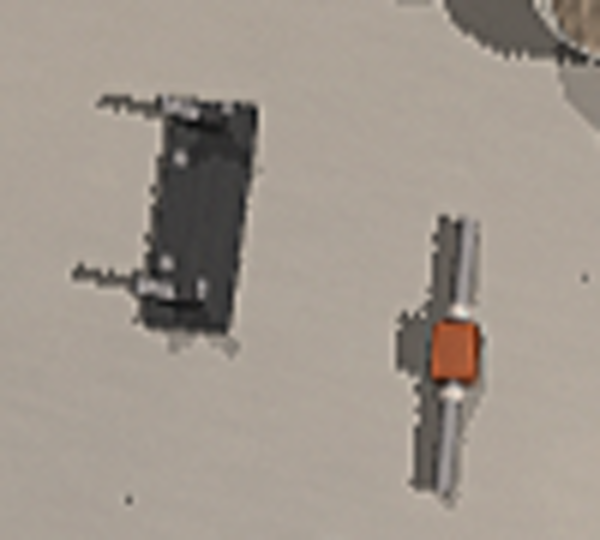

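View pics/crop_top_260.png

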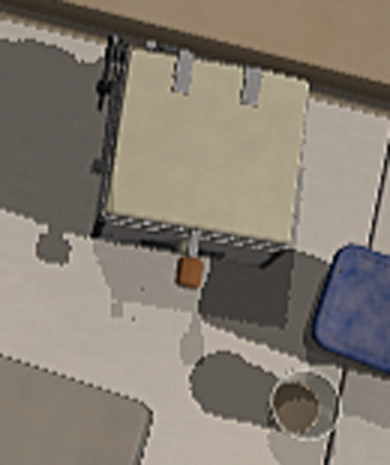

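```bash
python3 - <<'E'
from h import *
import pickle
C,M=pickle.load(open("d0.pkl","rb"))
for n in C:
    c=C[n];X=cloud(c);hsv=cv2.cvtColor(c["img"],cv2.COLOR_RGB2HSV)
    red=((hsv[...,0]<12)&(hsv[...,1]>120)).astype(np.uint8)
    k,lab,st,ce=cv2.connectedComponentsWithStats(red)
    for i in range(1,k):
        if st[i,4]>12:
            m=(lab==i); q=X[m&(c["depth"]>0)]; print(n,"red",ce[i],st[i],"med",np.median(q,0),"maxz",np.percentile(q[:,2],95), "atz .024/.012",atz(c,ce[i],.02)[:2])
    # floor check
    # rod
    reg=np.linalg.norm(X[...,:2]-[.448,.247],axis=-1)<.1
    q=X[reg&(X[...,2]>.006)&(X[...,2]<.05)]
    print(n,"bench z",np.median(X[reg][:,2]),"rodpts",len(q))
    if len(q)>5:
        m=q[:,:2].mean(0);u,s,v=np.linalg.svd(q[:,:2]-m);a=v[0];t=(q[:,:2]-m)@a
        print("rod",m,a,np.degrees(np.arctan2(a[1],a[0])),t.min(),t.max(),m+a*(t.min()+t.max())/2)
    reg=np.linalg.norm(X[...,:2]-[.489,.406],axis=-1)<.1
    for lo,hi in((.005,.02),(.02,.07)):
        q=X[reg&(X[...,2]>lo)&(X[...,2]<hi)]
        print("rack",lo,len(q))
        if len(q)>4:
            if hi<.03:
                r=cv2.minAreaRect(q[:,:2].astype(np.float32)*1000);print(r,cv2.boxPoints(r))
            else: print(q[np.argsort(q[:,1])])
E
```

```text
scene red [507.0125  31.375 ] [499  26  13  17  80] med [ 0.3961 -1.4905  0.0737] maxz 0.08696837270438197 atz .024/.012 [ 0.4104 -1.6229]
scene red [394.8421 253.8421] [393 252   5   5  19] med [ 0.207  -0.0803  0.0416] maxz 0.043688011761429904 atz .024/.012 [ 0.2087 -0.0956]
scene red [240.3895 284.1789] [234 279  14  12  95] med [0.4513 0.2492 0.0245] maxz 0.027241395459509366 atz .024/.012 [0.4529 0.2473]
scene bench z 0.0008367329516636435 rodpts 342
rod [0.4509 0.2487] [-0.9796 -0.2011] -168.39831933691252 -0.07711060095630878 0.07180160585930066 [0.4535 0.2493]
rack 0.005 927
((500.2803649902344, 402.5985412597656), (117.7472915649414, 141.67079162597656), 58.82194519042969) [[409.1974 388.8999]
 [530.4056 315.557 ]
 [591.3633 416.2972]
 [470.1551 489.6401]]
rack 0.02 177
[[0.4508 0.3789 0.0466]
 [0.4469 0.3792 0.0479]
 [0.443  0.3796 0.0496]
 [0.4431 0.3801 0.0444]
 [0.4481 0.381  0.0494]
 [0.4442 0.3813 0.051 ]
 [0.4463 0.3826 0.0496]
 [0.4428 0.3827 0.0501]
 [0.4488 0.3831 0.0521]
 [0.4425 0.3835 0.0462]
 [0.4454 0.3837 0.0474]
 [0.4418 0.3845 0.0433]
 [0.4471 0.3846 0.052
[... 7150 characters left out ...]
31]
 [0.5409 0.4136 0.0354]
 [0.5368 0.415  0.0242]
 [0.4445 0.415  0.0458]
 [0.4373 0.4156 0.0468]
 [0.4401 0.416  0.049 ]
 [0.5372 0.4163 0.0335]
 [0.4432 0.4171 0.0488]
 [0.5386 0.4189 0.0384]
 [0.5418 0.4195 0.0269]
 [0.5446 0.4199 0.0292]
 [0.5421 0.4205 0.0369]
 [0.5372 0.4207 0.0296]
 [0.5374 0.4215 0.04  ]
 [0.5359 0.4232 0.0317]
 [0.5412 0.4235 0.0373]
 [0.5393 0.4251 0.0421]
 [0.5447 0.4251 0.0359]
 [0.5368 0.4251 0.0387]
 [0.5371 0.426  0.0487]
 [0.5428 0.4267 0.0405]
 [0.5361 0.4286 0.0378]
 [0.5393 0.4301 0.0491]
 [0.5373 0.4309 0.0435]
 [0.543  0.4315 0.0357]
 [0.5355 0.4325 0.0481]
 [0.5383 0.433  0.0498]
 [0.5415 0.4341 0.0499]
 [0.5347 0.4358 0.0474]
 [0.5388 0.4384 0.0433]]
```

```bash
python3 - <<'E'
from h import *
import pickle
C,M=pickle.load(open("d0.pkl","rb"))
for n in C:
    c=C[n];X=cloud(c);X[c["depth"]<=0]=9;hsv=cv2.cvtColor(c["img"],cv2.COLOR_RGB2HSV)
    print("==",n)
    reg=np.linalg.norm(X[...,:2]-[.453,.248],axis=-1)<.09
    b=X[reg&(abs(X[...,2])<.004)];print("bench z",np.median(b[:,2]))
    q=X[reg&(X[...,2]>.007)&(X[...,2]<.03)]
    m=np.array([.453,.248]);
    for _ in range(4):
        k=abs((q[:,:2]-m)@np.array([-np.sin(np.radians(11.8)),np.cos(np.radians(11.8))]))<.02
        q=q[k];m=q[:,:2].mean(0)
    u,s,v=np.linalg.svd(q[:,:2]-m);a=v[0]*np.sign(v[0,0]);t=(q[:,:2]-m)@a
    print("rod",m,np.degrees(np.arctan2(a[1],a[0])),t.min(),t.max(),"mid",m+a*(t.min()+t.max())/2,len(q))
    q=X[reg&(X[...,2]>.0215)&(X[...,2]<.03)];
    r=cv2.minAreaRect(q[:,:2].astype(np.float32)*1000);print("bead top",r,q.mean(0),len(q))
    reg=np.linalg.norm(X[...,:2]-[.4925,.4075],axis=-1)<.08
    q=X[reg&(X[...,2]>.03)&(X[...,2]<.056)]
    cs=[]
    for th in(11.3,):
        e=np.array([np.cos(np.radians(th)),np.sin(np.radians(th))]);f=np.array([-e[1],e[0]])
        p=(q[:,:2]-[.4925,.4075]);l=p@e;w=p@f
        for s in(-1,1):
            k=l*s>0
            g=np.where(k)[0]
            print("saddle",s,len(g),"l",l[g].min(),l[g].max(),"mean",l[g].mean(),"w",np.sort(w[g])[[0,1,2,-3,-2,-1]])
            # V fit z=z0+|w-w0|
            from scipy.optimize import least_squares
            gg=g
            f2=lambda x:x[1]+abs(w[gg]-x[0])-q[gg,2]
            R=least_squares(f2,[0,.033],loss='soft_l1',f_scale=.001)
            print("  V w0,z0",R.x, "world",np.array([.4925,.4075])+e*l[g].mean()+f*R.x[0])
    # base
    q=X[reg&(X[...,2]>.005)&(X[...,2]<.011)&(hsv[...,2]<90)]
    if len(q): r=cv2.minAreaRect(q[:,:2].astype(np.float32)*1000);print("base",r)
    # lid
    reg=np.linalg.norm(X[...,:2]-[.64,-.13],axis=-1)<.18
    q=X[reg&(X[...,2]>.125)&(X[...,2]<.15)]
    print("lid z",np.median(q[:,2]));q=q[abs(q[:,2]-np.median(q[:,2]))<.004]
    print("lid",cv2.minAreaRect(q[:,:2].astype(np.float32)*1000),len(q))
    # handle
    o=(hsv[...,0]<20)&(hsv[...,1]>110)&(np.linalg.norm(X[...,:2]-[.52,-.145],axis=-1)<.05)
    q=X[o];print("handle",len(q),q.mean(0),q.min(0),q.max(0))
    q=q[q[:,2]>np.percentile(q[:,2],90)-.004];print(" top",len(q),q.mean(0),cv2.minAreaRect(q[:,:2].astype(np.float32)*1000))
    q=X[reg&(X[...,2]>.152)];print("above lid pts",len(q)); 
    if len(q)>3:print(q[np.argsort(q[:,0])][::max(1,len(q)//25)])
E
```

```text
== scene
bench z 0.0006797379191732511
rod [0.4507 0.2491] 12.162338552031578 -0.07161864634103077 0.07732410070148983 mid [0.4534 0.2497] 339
bead top ((457.6897277832031, 249.57470703125), (38.86937713623047, 23.62120819091797), 12.434776306152344) [0.4535 0.2485 0.0246] 109
saddle -1 73 l -0.05473015255676111 -0.045907332542942755 mean -0.050767787054220574 w [-0.0198 -0.0188 -0.0177  0.0191  0.0193  0.0193]
  V w0,z0 [0.0003 0.0328] world [0.4427 0.3979]
saddle 1 69 l 0.04533919605500777 0.05421295426422047 mean 0.04901590920829223 w [-0.0204 -0.019  -0.0177  0.0187  0.0189  0.0197]
  V w0,z0 [0.0001 0.0325] world [0.5405 0.4172]
base ((490.48095703125, 408.26153564453125), (127.11211395263672, 45.367652893066406), 10.501379013061523)
lid z 0.13942100940190616
lid ((644.0052490234375, -119.62684631347656), (231.24754333496094, 283.71441650390625), 87.48351287841797) 2508
handle 48 [ 0.5141 -0.1417  0.1363] [ 0.5019 -0.1521  0.1306] [ 0.5279 -0.1319  0.1404]
 top 39 [ 0.5156 -0.1417  0.1369] ((514.8950805664062, -142.42454528808594), (24.83680534362793, 18.087373733520508), 7.3430
[... 1870 characters left out ...]
 0.4692 -0.1616  0.8323]
 [ 0.4804 -0.18    0.8433]
 [ 0.4934 -0.1467  0.8437]
 [ 0.5046 -0.0894  0.8443]
 [ 0.5147 -0.015   0.8445]
 [ 0.5244 -0.1828  0.8443]
 [ 0.5334 -0.143   0.845 ]
 [ 0.5386 -0.0779  0.8461]
 [ 0.5397 -0.0729  1.0256]
 [ 0.5406 -0.0826  0.9793]
 [ 0.5416 -0.0709  0.9963]
 [ 0.5426 -0.1134  0.9619]
 [ 0.5439 -0.0696  0.9548]
 [ 0.5452 -0.0656  1.0017]
 [ 0.5474 -0.2197  0.8444]
 [ 0.5523 -0.1459  0.9492]
 [ 0.5603 -0.2191  0.8446]
 [ 0.5682  0.0087  0.8434]
 [ 0.5739  0.0098  0.9718]
 [ 0.5811 -0.0296  0.8446]
 [ 0.591  -0.2683  0.8456]
 [ 0.6036 -0.2164  0.8433]
 [ 0.621  -0.2548  0.8447]
 [ 0.6442 -0.0254  0.8445]
 [ 0.673  -0.2143  0.8448]
 [ 0.7429 -0.2514  0.8449]]
```

```bash
python3 - <<'E'
from h import *
import pickle
C,M=pickle.load(open("d0.pkl","rb"))
for n in C:
    c=C[n];X=cloud(c);hsv=cv2.cvtColor(c["img"],cv2.COLOR_RGB2HSV)
    m=M[n,"kiln_lid"][0]["mask"]&(c["depth"]>0)&(abs(X[...,2]-.139)<.005)&(hsv[...,2]>110)
    m=cv2.morphologyEx(m.astype(np.uint8),cv2.MORPH_OPEN,np.ones((3,3)))
    k,lab,st,ce=cv2.connectedComponentsWithStats(m);i=1+np.argmax(st[1:,4]);m=lab==i
    q=X[m];r=cv2.minAreaRect(q[:,:2].astype(np.float32)*1000);print(n,"lid",r,cv2.boxPoints(r).tolist(),q[:,2].mean())
    # marker
    m=M[n,"kiln_marker"][0]["mask"]; q=X[m&(c["depth"]>0)];q=q[(q[:,2]>.13)&(q[:,2]<.3)&(q[:,0]<.8)]
    print("marker",len(q));print(q[np.argsort(q[:,0])][::3])
E
```

```text
scene lid ((646.0406494140625, -131.80899047851562), (173.24667358398438, 185.8083953857422), 5.371894836425781) [[551.10009765625, -47.42250061035156], [568.4954833984375, -232.41482543945312], [740.981201171875, -216.1954803466797], [723.5858154296875, -31.203155517578125]] 0.13980444103968553
marker 66
[[ 0.5672 -0.0312  0.2179]
 [ 0.5684 -0.0284  0.219 ]
 [ 0.5691 -0.0255  0.2171]
 [ 0.5706 -0.0307  0.2231]
 [ 0.5733 -0.026   0.2211]
 [ 0.575  -0.0241  0.2213]
 [ 0.5776 -0.0235  0.2166]
 [ 0.5789 -0.0289  0.2192]
 [ 0.5863 -0.0341  0.2145]
 [ 0.5899 -0.0305  0.2112]
 [ 0.6322 -0.0274  0.1868]
 [ 0.6417 -0.0259  0.1819]
 [ 0.6525 -0.0257  0.1752]
 [ 0.6605 -0.0097  0.1698]
 [ 0.6625 -0.0244  0.1661]
 [ 0.6632 -0.0168  0.1669]
 [ 0.6648 -0.0185  0.1725]
 [ 0.666  -0.024   0.168 ]
 [ 0.6675 -0.0132  0.1705]
 [ 0.6701 -0.0119  0.1735]
 [ 0.6819 -0.0204  0.1604]
 [ 0.6906 -0.0212  0.1545]]
top lid ((648.0383911132812, -132.67823791503906), (175.5232391357422, 183.3712921142578), 5.524041652679443) [[551.8583374023438, -49.86662292480469], [569.5103149414062, -232.3863067626953], [744.2184448242188, -215.48985290527344], [726.5664672851562, -32.97016906738281]] 0.1392120455584461
marker 45
[[ 0.5681 -0.0324  0.2227]
 [ 0.5694 -0.0315  0.2283]
 [ 0.573  -0.0256  0.22  ]
 [ 0.5748 -0.0337  0.2213]
 [ 0.5767 -0.0303  0.2219]
 [ 0.5807 -0.0323  0.2201]
 [ 0.6622 -0.0169  0.1639]
 [ 0.6626 -0.0198  0.165 ]
 [ 0.6642 -0.019   0.1693]
 [ 0.6648 -0.0247  0.1722]
 [ 0.6668 -0.0183  0.1705]
 [ 0.6694 -0.0147  0.1694]
 [ 0.67   -0.0269  0.168 ]
 [ 0.6721 -0.0233  0.1684]
 [ 0.6765 -0.0197  0.1624]]
```

Request:
send_rows([
  [0,0,0,0,0,-1,-0.2],
  [0,0,0,0,0,-1,-0.2],
  [0,0,0,0,0,-0.6,-0.2],
])

```text
time_s: 2.38
position: [0.149, 0.6069, 0.2225]
tcp_rot: [[-0.977, -0.215, -0.0], [-0.215, 0.977, -0.0], [0.0, -0.0, -1.0]]
force: [0.7, 0.8, -0.2]
opening: 0.743
```

Request:
send_rows([
  [-0.52,-0.98,0.35,0,0,0,-0.2],
  [-0.52,-0.98,0.35,0,0,0,-0.2],
  [-0.52,-0.98,0.35,0,0,0,-0.2],
  [-0.52,-0.98,0.35,0,0,0,-0.2],
  [-0.52,-0.98,0.35,0,0,0,-0.2],
  [-0.52,-0.98,0.35,0,0,0,-0.2],
  [-0.52,-0.98,0.35,0,0,0,-0.2],
  [-0.52,-0.98,0.35,0,0,0,-0.2],
  [-0.52,-0.98,0.35,0,0,0,-0.2],
  [-0.52,-0.98,0.35,0,0,0,-0.2],
  [-0.52,-0.98,0.35,0,0,0,-0.2],
  [-0.52,-0.98,0.35,0,0,0,-0.2],
])

```text
time_s: 3.88
position: [0.3645, 0.3521, 0.1175]
tcp_rot: [[-0.977, -0.211, 0.001], [-0.211, 0.977, 0.0], [-0.001, 0.0, -1.0]]
force: [1.0, -0.6, -0.2]
opening: 0.601
```

Request:
send_rows([
  [-0.52,-0.98,0.35,0,0,0,-0.2],
  [-0.52,-0.98,0.35,0,0,0,-0.2],
  [-0.52,-0.98,0.35,0,0,0,-0.2],
  [-0.52,-0.98,0.35,0,0,0,-0.2],
  [-0.52,-0.98,0.35,0,0,0,-0.2],
  [0,0,0,0,0,0,-0.2],
  [0,0,0,0,0,0,-0.2],
])

```text
time_s: 4.75
position: [0.4527, 0.2468, 0.0739]
tcp_rot: [[-0.977, -0.211, -0.0], [-0.211, 0.977, 0.0], [0.0, 0.0, -1.0]]
force: [-0.5, -0.1, -0.7]
opening: 0.597
```

```bash
python3 - <<'E'
from h import *
s=status.read_state();print(s["time_s"],s["position"],s["opening"],s["joint_positions"])
for n,(x0,y0,x1,y1) in(("scene",(190,220,320,320)),("top",(140,170,260,270))):
    c=vision.capture(n);cv2.imwrite(f"pics/a_{n}.png",cv2.resize(c["img"][y0:y1,x0:x1,::-1],None,fx=5,fy=5,interpolation=cv2.INTER_CUBIC))
    print(n,"tcp proj",proj(c,s["position"])-[x0,y0])
E
```

```text
4.75 [0.4527 0.2468 0.0739] 0.5966847055099417 [ 16.1581  35.4128 104.8126   0.023   39.7989 -86.044 ]
scene tcp proj [50.1933 53.918 ]
top tcp proj [52.7633 45.539 ]
```

View pics/a_scene.png

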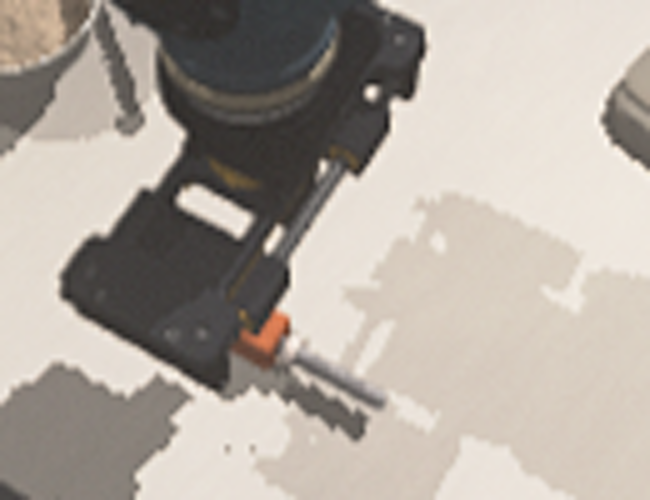

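View pics/a_top.png

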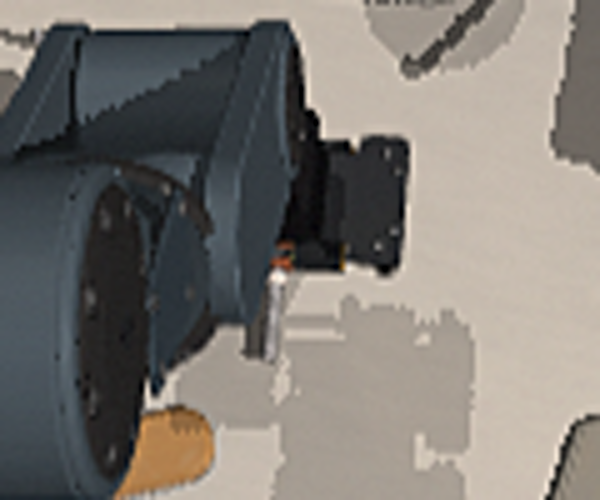

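Request:
send_rows([
  [-0.04,0.05,0.8,0,0,0,-0.2],
  [0,0,0.8,0,0,0,-0.2],
  [0,0,0.7,0,0,0,-0.2],
  [0,0,0.5,0,0,0,-0.2],
  [0,0,0,0,0,0,-0.2],
  [0,0,0,0,0,0,1],
  [0,0,0,0,0,0,1],
  [0,0,0,0,0,0,1],
  [0,0,0,0,0,0,1],
  [0,0,0,0,0,0,1],
])

```text
time_s: 6.1
position: [0.454, 0.2481, 0.0042]
tcp_rot: [[-0.977, -0.211, 0.001], [-0.211, 0.977, 0.0], [-0.001, 0.0, -1.0]]
force: [0.0, -0.0, 3.3]
opening: 0.274
```

Request:
send_rows([
  [0,0,-0.4,0,0,0,1],
  [0,0,-0.8,0,0,0,1],
  [0,0,-0.8,0,0,0,1],
  [0,0,-0.8,0,0,0,1],
  [0,0,-0.4,0,0,0,1],
  [0,0,0,0,0,0,1],
  [0,0,0,0,0,0,1],
])

```text
time_s: 6.98
position: [0.4533, 0.2478, 0.0833]
tcp_rot: [[-0.977, -0.211, -0.001], [-0.211, 0.977, -0.0], [0.001, -0.0, -1.0]]
force: [1.2, -0.0, -1.3]
opening: 0.276
```

```bash
python3 - <<'E'
from h import *
s=status.read_state();print(s["time_s"],s["position"],s["opening"],s["force"],s["tcp_rot"])
P=s["position"]
for n,(x0,y0,x1,y1) in(("scene",(190,220,320,320)),("top",(140,170,260,270))):
    c=vision.capture(n);cv2.imwrite(f"pics/b_{n}.png",cv2.resize(c["img"][y0:y1,x0:x1,::-1],None,fx=5,fy=5,interpolation=cv2.INTER_CUBIC))
    X=cloud(c);e=np.array([np.cos(np.radians(12.2)),np.sin(np.radians(12.2))]);d=X[...,:2]-P[:2]
    l=d@e;w=d@np.array([-e[1],e[0]])
    q=X[(abs(w)<.013)&(abs(l)>.027)&(abs(l)<.09)&(abs(X[...,2]-P[2]-.01)<.02)]
    l=(q[:,:2]-P[:2])@e;w=(q[:,:2]-P[:2])@np.array([-e[1],e[0]])
    print(n,len(q),l.min(),l.max())
    A=np.c_[l,np.ones_like(l)];print("w fit",np.linalg.lstsq(A,w,rcond=None)[0],"z fit",np.linalg.lstsq(A,q[:,2]-P[2],rcond=None)[0])
E
```

```text
6.975 [0.4533 0.2478 0.0833] 0.27550381497722803 [ 1.2339 -0.0168 -1.2803] [[-0.9774 -0.2113 -0.0012]
 [-0.2113  0.9774 -0.0003]
 [ 0.0012 -0.0001 -1.    ]]
scene 103 -0.07527770622246135 0.07395957975583682
w fit [0.0002 0.0001] z fit [-0.0052  0.0116]
top 22 -0.07428807400472075 -0.03709256871234355
w fit [-0.0964 -0.0089] z fit [-0.0609  0.0077]
```

Request:
send_rows([
  [-0.2,0.42,0,0,0,0,1],
  [-0.41,0.845,0,0,0,0,1],
  [-0.41,0.845,0,0,0,0,1],
  [-0.41,0.845,0,0,0,0,1],
  [-0.41,0.845,0,0,0,0,1],
  [-0.41,0.845,0,0,0,0,1],
  [-0.41,0.845,0,0,0,0,1],
  [-0.21,0.425,0,0,0,0,1],
  [0,0,0,0,0,0.12,1],
  [0,0,0.4,0,0,0,1],
  [0,0,0,0,0,0,1],
  [0,0,0,0,0,0,1],
])

```text
time_s: 8.57
position: [0.4925, 0.407, 0.0735]
tcp_rot: [[-0.982, -0.19, -0.001], [-0.19, 0.982, -0.0], [0.001, -0.0, -1.0]]
force: [0.3, 0.2, -0.6]
opening: 0.275
```

```bash
python3 - <<'E'
from h import *
s=status.read_state();print(s["time_s"],s["position"],s["opening"],s["force"],s["tcp_rot"])
P=s["position"]
for n,(x0,y0,x1,y1) in(("scene",(130,250,260,350)),("top",(100,150,220,250))):
    c=vision.capture(n);cv2.imwrite(f"pics/c_{n}.png",cv2.resize(c["img"][y0:y1,x0:x1,::-1],None,fx=5,fy=5,interpolation=cv2.INTER_CUBIC))
    a=np.radians(11);X=cloud(c);e=np.array([np.cos(a),np.sin(a)]);d=X[...,:2]-P[:2]
    l=d@e;w=d@np.array([-e[1],e[0]])
    q=X[(abs(w)<.013)&(abs(l)>.027)&(abs(l)<.09)&(abs(X[...,2]-P[2]-.01)<.01)]
    l=(q[:,:2]-P[:2])@e;w=(q[:,:2]-P[:2])@np.array([-e[1],e[0]])
    print(n,len(q),l.min(),l.max())
    A=np.c_[l,np.ones_like(l)];print("w fit",np.linalg.lstsq(A,w,rcond=None)[0],"z fit",np.linalg.lstsq(A,q[:,2]-P[2],rcond=None)[0])
E
```

```text
8.575 [0.4925 0.407  0.0735] 0.2753905197372482 [ 0.2654  0.163  -0.5558] [[-0.9817 -0.1902 -0.0008]
 [-0.1902  0.9817 -0.0005]
 [ 0.0009 -0.0003 -1.    ]]
scene 107 -0.07583348277889214 -0.027383709966372786
w fit [0.0081 0.    ] z fit [0.0017 0.0123]
top 51 -0.0749229919959896 -0.028169501307039733
w fit [-0.002  -0.0017] z fit [0.0589 0.0151]
```

View pics/c_scene.png

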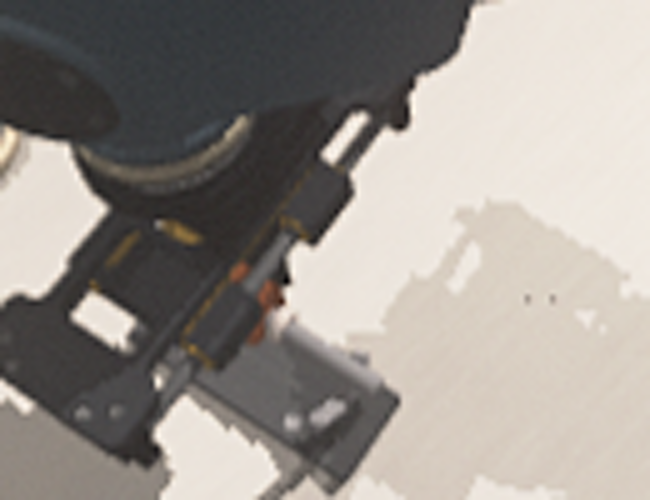

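Request:
send_rows([
  [0,0.02,0.5,0,0,0,1],
  [0,0,0.5,0,0,0,1],
  [0,0,0.3,0,0,0,1],
  [0,0,0.2,0,0,0,1],
  [0,0,0.1,0,0,0,1],
  [0,0,0,0,0,0,1],
  [0,0,0,0,0,0,1],
])

```text
time_s: 9.55
position: [0.4928, 0.4084, 0.0341]
tcp_rot: [[-0.982, -0.191, 0.001], [-0.191, 0.982, 0.0], [-0.001, 0.0, -1.0]]
force: [-0.5, 0.4, -1.4]
opening: 0.275
```

Request:
send_rows([
  [0,0,0.06,0,0,0,1],
  [0,0,0,0,0,0,1],
  [0,0,0,0,0,0,0.3],
  [0,0,0,0,0,0,0],
  [0,0,0,0,0,0,-0.2],
  [0,0,0,0,0,0,-0.2],
  [0,0,0,0,0,0,-0.2],
])

```text
time_s: 10.42
position: [0.4926, 0.4082, 0.0323]
tcp_rot: [[-0.982, -0.191, -0.0], [-0.191, 0.982, -0.0], [0.0, -0.0, -1.0]]
force: [0.1, -0.1, 0.3]
opening: 0.591
```

Request:
send_rows([
  [0,0,-0.5,0,0,0,-0.2],
  [0,0,-0.9,0,0,0,-0.2],
  [0,0,-1,0,0,0,-0.2],
  [0,0,-1,0,0,0,-0.2],
  [0,0,-1,0,0,0.56,-0.2],
  [0,-0.5,-1,0,0,0,-0.2],
  [0,-1,-1,0,0,0,-0.2],
  [0,-1,-1,0,0,0,-0.2],
  [0,-1,-1,0,0,0,-0.2],
  [0,-1,-1,0,0,0,-0.2],
  [0,-1,-1,0,0,0,-0.2],
  [0,-1,-0.3,0,0,0,-0.2],
])

```text
time_s: 11.92
position: [0.5087, 0.2459, 0.3028]
tcp_rot: [[-0.996, -0.094, 0.005], [-0.094, 0.996, 0.001], [-0.005, 0.001, -1.0]]
force: [0.5, 0.1, -0.3]
opening: 0.601
```

```bash
python3 - <<'E'
from h import *
s=status.read_state();print(s["time_s"],s["position"],s["opening"],s["force"],s["tcp_rot"])
m0=np.array([.4918,.4075])
for n,(x0,y0,x1,y1) in(("scene",(130,250,260,350)),("top",(100,150,220,250))):
    c=vision.capture(n);cv2.imwrite(f"pics/e_{n}.png",cv2.resize(c["img"][y0:y1,x0:x1,::-1],None,fx=5,fy=5,interpolation=cv2.INTER_CUBIC));cv2.imwrite(f"pics/f_{n}.png",c["img"][...,::-1])
    a=np.radians(11);X=cloud(c);e=np.array([np.cos(a),np.sin(a)]);d=X[...,:2]-m0
    l=d@e;w=d@np.array([-e[1],e[0]])
    ok=(abs(w)<.006)&(abs(l)>.018)&(abs(l)<.09)&(abs(X[...,2]-.045)<.01);q=X[ok]
    print(n,len(q),l[ok].min(),l[ok].max())
    A=np.c_[l[ok],np.ones(ok.sum())];print("w fit",np.linalg.lstsq(A,w[ok],rcond=None)[0],"z fit",np.linalg.lstsq(A,q[:,2],rcond=None)[0])
    hsv=cv2.cvtColor(c["img"],cv2.COLOR_RGB2HSV)
    ok=(abs(w)<.03)&(abs(l)<.04)&(hsv[...,0]<12)&(hsv[...,1]>120)&(X[...,2]>.046);print("bead",ok.sum(),l[ok].mean(),w[ok].mean(),X[ok][:,2].mean())
E
```

```text
11.925 [0.5087 0.2459 0.3028] 0.6012425009982922 [ 0.5399  0.1012 -0.2692] [[-0.9955 -0.0943  0.0047]
 [-0.0943  0.9955  0.0012]
 [-0.0048  0.0007 -1.    ]]
scene 229 -0.07459762781374452 0.07577825887876335
w fit [0.0023 0.0007] z fit [0.001  0.0445]
bead 136 -0.0012707229339694143 0.0009620516304069964 0.052209891403571074
top 12 0.04609497334829566 0.06748982922451761
w fit [-0.0511  0.0034] z fit [0.003  0.0438]
bead 0 nan nan nan<stdin>:12: RuntimeWarning: Mean of empty slice.
  ret = ret.dtype.type(ret / rcount)
```

View pics/e_scene.png

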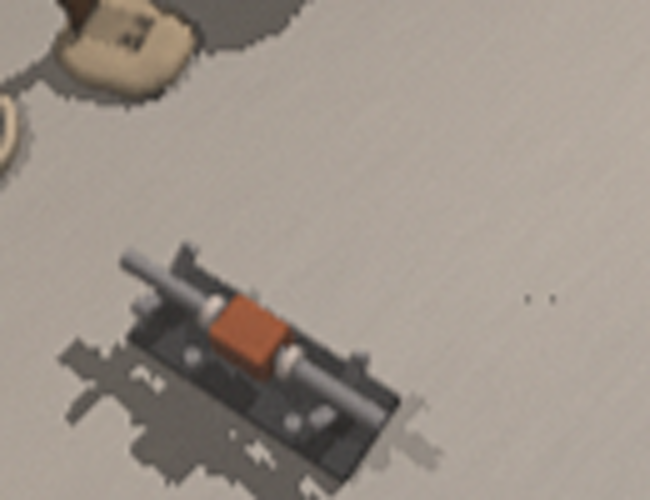

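View pics/e_top.png

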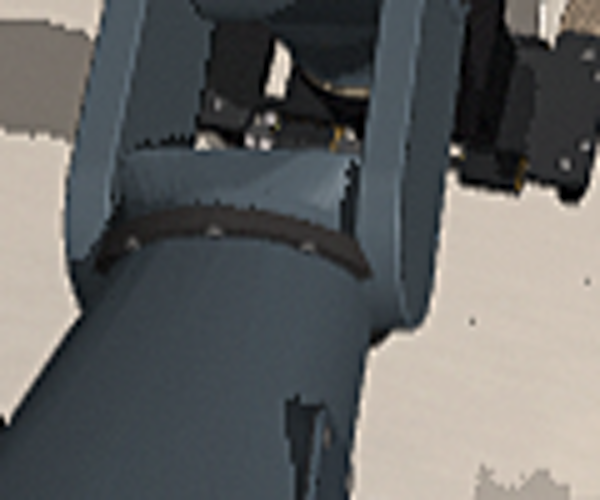

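Request:
send_rows([
  [0.07,-0.97,0,0,0,0,-0.2],
  [0.07,-0.97,0,0,0,0,-0.2],
  [0.07,-0.97,0,0,0,0,-0.2],
  [0.07,-0.97,0,0,0,0,-0.2],
  [0.07,-0.97,0,0,0,0,-0.2],
  [0.07,-0.97,0,0,0,0,-0.2],
  [0.07,-0.97,0,0,0,0,-0.2],
  [0.07,-0.97,0,0,0,0,-0.2],
  [0.07,-0.97,0,0,0,0,-0.2],
  [0.07,-0.97,0,0,0,0,-0.2],
  [0.07,-0.97,0,0,0,0,-0.2],
  [0.07,-0.97,0,0,0,0,-0.2],
])

```text
time_s: 13.52
position: [0.5143, -0.0451, 0.2998]
tcp_rot: [[-0.996, -0.095, -0.0], [-0.095, 0.996, 0.001], [-0.0, 0.001, -1.0]]
force: [0.2, -0.4, 0.0]
opening: 0.599
```

Request:
send_rows([
  [0.08,-0.97,0,0,0,0,-0.2],
  [0.08,-0.97,0,0,0,0,-0.2],
  [0.08,-0.97,0,0,0,0,-0.2],
  [0.09,-0.97,0,0,0,0,-0.2],
  [0,0,0.8,0,0,0,-0.2],
  [0,0,0.8,0,0,0,-0.2],
  [0,0,0.8,0,0,0,-0.2],
  [0,0,0.8,0,0,0,-0.2],
  [0,0,0,0,0,0,-0.2],
  [0,0,0,0,0,0,-0.2],
])

```text
time_s: 14.78
position: [0.5158, -0.1424, 0.2204]
tcp_rot: [[-0.996, -0.095, 0.001], [-0.095, 0.996, -0.0], [-0.001, -0.0, -1.0]]
force: [0.4, 0.1, 0.0]
opening: 0.6
```

```bash
python3 - <<'E'
from h import *
s=status.read_state();print(s["time_s"],s["position"],s["opening"],s["force"],s["joint_positions"])
for n,(x0,y0,x1,y1) in(("scene",(215,80,375,210)),("top",(260,130,390,260))):
    c=vision.capture(n);cv2.imwrite(f"pics/g_{n}.png",cv2.resize(c["img"][y0:y1,x0:x1,::-1],None,fx=4,fy=4,interpolation=cv2.INTER_CUBIC))
    print(n,"handle proj",(proj(c,[.516,-.1425,.128])-[x0,y0])*4,"tcp",(proj(c,s["position"])-[x0,y0])*4)
E
```

```text
14.775 [ 0.5158 -0.1424  0.2204] 0.6002842329250268 [0.3579 0.0535 0.0173] [ -27.4117   23.4451   95.1679    0.0134   61.3282 -122.8425]
scene handle proj [408.8303 323.4143] tcp [428.8161 225.4114]
top handle proj [248.7484 383.558 ] tcp [268.9965 361.1547]
```

View pics/g_scene.png

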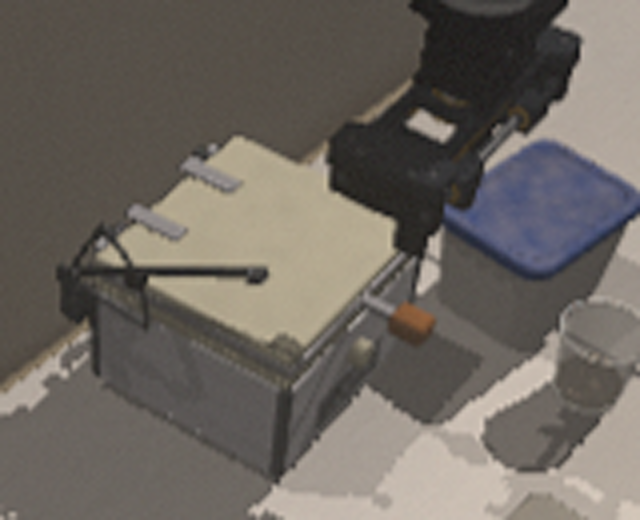

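View pics/g_top.png

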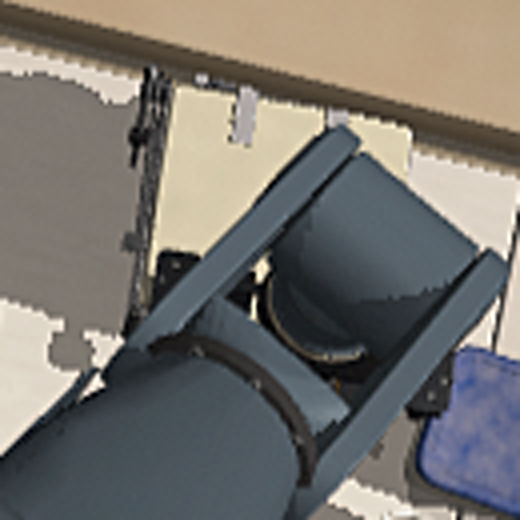

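Request:
send_rows([
  [0,0,0.8,0,0,0,-0.2],
  [0,0,0.9,0,0,0,-0.2],
  [0,0,0.9,0,0,0,-0.2],
  [0,0,0.8,0,0,0,-0.2],
  [0,0,0.6,0,0,0,-0.2],
  [0,0,0.4,0,0,0,-0.2],
  [0,0,0,0,0,0,-0.2],
  [0,0,0,0,0,0,-0.2],
])

```text
time_s: 15.88
position: [0.5157, -0.1428, 0.1103]
tcp_rot: [[-0.996, -0.094, 0.001], [-0.094, 0.996, -0.001], [-0.001, -0.001, -1.0]]
force: [0.0, 0.9, -0.5]
opening: 0.6
```

```bash
python3 - <<'E'
from h import *
s=status.read_state();print(s["time_s"],s["position"],s["opening"],s["force"])
for n,(x0,y0,x1,y1) in(("scene",(215,80,375,210)),):
    c=vision.capture(n);cv2.imwrite(f"pics/h_{n}.png",cv2.resize(c["img"][y0:y1,x0:x1,::-1],None,fx=4,fy=4,interpolation=cv2.INTER_CUBIC))
E
```

```text
15.875 [ 0.5157 -0.1428  0.1103] 0.5998824686738103 [ 0.015   0.9113 -0.4732]
```

View pics/h_scene.png

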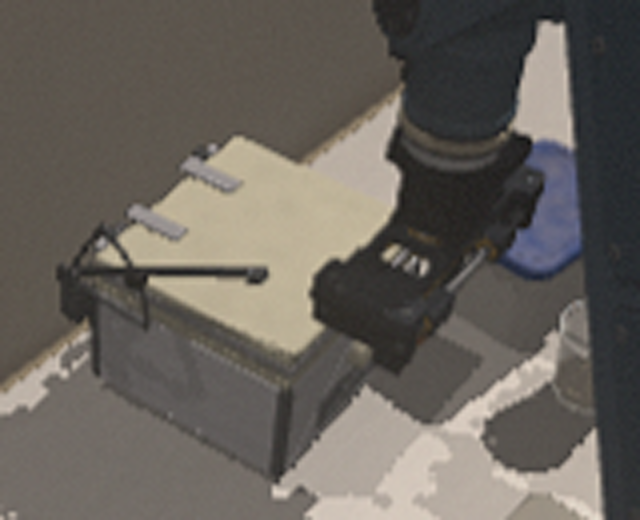

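Request:
send_rows([
  [0,0,0,0,0,0,0.4],
  [0,0,0,0,0,0,1],
  [0,0,0,0,0,0,1],
  [0,0,0,0,0,0,1],
  [0,0,0,0,0,0,1],
])

```text
time_s: 16.55
position: [0.5153, -0.1427, 0.1098]
tcp_rot: [[-0.996, -0.094, 0.0], [-0.094, 0.996, -0.0], [-0.0, -0.0, -1.0]]
force: [0.1, 0.0, -0.0]
opening: 0.274
```

Request:
send_rows([
  [-0.005,0,-0.27,0,0,0,1],
  [-0.01,0,-0.275,0,0,0,1],
  [-0.05,0,-0.545,0,0,0,1],
  [-0.08,0,-0.54,0,0,0,1],
  [-0.115,0,-0.535,0,0,0,1],
  [-0.145,0,-0.525,0,0,0,1],
  [-0.175,0,-0.52,0,0,0,1],
  [-0.205,0,-0.505,0,0,0,1],
  [0,0,0,0,0,0,1],
  [0,0,0,0,0,0,1],
])

```text
time_s: 17.8
position: [0.5342, -0.1409, 0.2026]
tcp_rot: [[-0.996, -0.094, -0.001], [-0.094, 0.996, -0.0], [0.001, -0.0, -1.0]]
force: [-3.2, -3.6, -2.0]
opening: 0.269
```

```bash
cat > lid.py <<'E'
from h import *
import pickle,sys
s=status.read_state();print(s["time_s"],s["position"],s["opening"],s["force"])
k=np.array([np.cos(np.radians(5.4)),np.sin(np.radians(5.4))]);f=np.array([-k[1],k[0]])
O=np.array([.743,-.121])
for n,(x0,y0,x1,y1) in(("scene",(215,60,375,210)),("top",(260,130,390,260))):
    c=vision.capture(n);cv2.imwrite(f"pics/{sys.argv[1]}_{n}.png",cv2.resize(c["img"][y0:y1,x0:x1,::-1],None,fx=4,fy=4,interpolation=cv2.INTER_CUBIC))
    pickle.dump({a:np.asarray(b) for a,b in c.items()},open(f"{sys.argv[1]}_{n}.pkl","wb"))
    X=cloud(c);d=X[...,:2]-O;r=-d@k;w=d@f;z=X[...,2]
    hsv=cv2.cvtColor(c["img"],cv2.COLOR_RGB2HSV)
    ok=(r>.03)&(r<.19)&(abs(w)<.09)&(z>.13)&(z<.32)&(hsv[...,2]>70)
    rr,zz=r[ok],z[ok]
    # robust line
    g=np.ones(len(rr),bool)
    for _ in range(8):
        p=np.polyfit(rr[g],zz[g],1);e=zz-np.polyval(p,rr);g=abs(e)<max(.004,2*np.median(abs(e)))
    print(n,"lid angle",np.arctan(p[0]),g.sum(),len(rr))
    ok=(r>.02)&(r<.2)&(abs(w-.104)<.012)&(z>.13)&(z<.3)&(hsv[...,2]<90)
    rr,zz=r[ok],z[ok]
    if ok.sum()>5:
        g=abs(zz-.128-np.tan(.49)*rr)<.015
        for _ in range(5):
            p=np.polyfit(rr[g],zz[g],1);e=zz-np.polyval(p,rr);g=abs(e)<.006
        print(n,"marker angle slope",np.arctan(p[0]),"intercept",p[1],g.sum(),len(rr),rr[g].min(),rr[g].max())
E
python3 lid.py i
```

```text
17.8 [ 0.5342 -0.1409  0.2026] 0.2693227584274833 [-3.2223 -3.5962 -2.0149]
scene lid angle 0.4036055539718791 1043 1153
scene marker angle slope 0.501755057800935 intercept 0.13085795225746355 129 218 0.020988015538862922 0.16718451886609467
top lid angle 0.40398697294440017 708 741
top marker angle slope 0.5027971778432602 intercept 0.13398058148662087 77 120 0.023798768928001986 0.16562510053065405
```

View pics/i_scene.png

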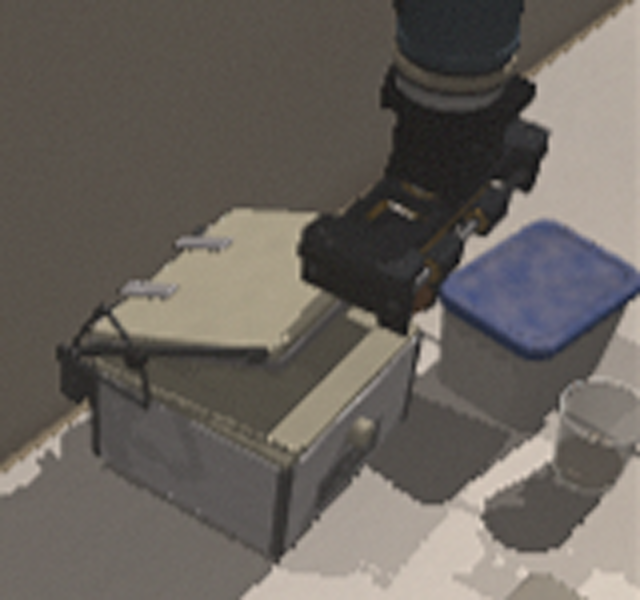

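Request:
send_rows([
  [-0.09,0,-0.2,0,0,0,1],
  [-0.09,0,-0.2,0,0,0,1],
  [-0.1,0,-0.2,0,0,0,1],
  [-0.1,0,-0.19,0,0,0,1],
  [0,0,0,0,0,0,1],
  [0,0,0,0,0,0,1],
  [0,0,0,0,0,0,1],
])

```text
time_s: 18.77
position: [0.5439, -0.14, 0.2223]
tcp_rot: [[-0.996, -0.094, -0.001], [-0.094, 0.996, -0.0], [0.001, -0.0, -1.0]]
force: [-2.6, -4.1, -4.8]
opening: 0.27
```

```bash
python3 lid.py j; python3 - <<'E'
from h import *
import pickle
c0,_=pickle.load(open("d0.pkl","rb"))
k=np.array([np.cos(np.radians(5.4)),np.sin(np.radians(5.4))]);f=np.array([-k[1],k[0]]);O=np.array([.743,-.121])
for nm,c in [("0s",c0["scene"]),("0t",c0["top"])]+[(a+b,pickle.load(open(f"{a}_{b}.pkl","rb"))) for a in "ij" for b in("scene","top")]:
    X=cloud(c);d=X[...,:2]-O;r=-d@k;w=d@f;z=X[...,2]
    hsv=cv2.cvtColor(c["img"],cv2.COLOR_RGB2HSV)
    ok=(r>.08)&(r<.2)&(abs(w-.104)<.02)&(z>.15)&(z<.3)&(hsv[...,2]<80)&(abs(z-.13-np.tan(.49)*r)<.02)
    rr,zz=r[ok],z[ok];R=[np.arctan2(np.median((zz-.130)),np.median(rr))]
    p=np.polyfit(rr,zz,1);print(nm,ok.sum(),"slope",np.arctan(p[0]),"thru hinge",np.median(np.arctan2(zz-.1322,rr)),"rmax",np.hypot(rr,zz-.13).max(),w[ok].mean())
E
```

```text
18.775 [ 0.5439 -0.14    0.2223] 0.26966155308103934 [-2.5887 -4.0757 -4.7749]
scene lid angle 0.49578003595020675 878 977
scene marker angle slope 0.5012703753065393 intercept 0.13232983485336067 205 254 0.020400620679922963 0.16724308582935557
top lid angle 0.4976449945684664 538 558
top marker angle slope 0.4954948234819577 intercept 0.13419067379574298 94 125 0.02272995656684875 0.165474544372477
0s 64 slope 0.5177090646860982 thru hinge 0.4929145237192998 rmax 0.1904780693813551 0.10613986245249617
0t 51 slope 0.5084380394769625 thru hinge 0.5085257274335088 rmax 0.1915522268007629 0.10439200947631444
iscene 120 slope 0.49779578025027826 thru hinge 0.4690899597042699 rmax 0.18971218249153665 0.09996243778757564
itop 62 slope 0.5027619939139402 thru hinge 0.5064313439956147 rmax 0.19085379232364466 0.1016651715965534
jscene 128 slope 0.4885848170514779 thru hinge 0.49745900041927804 rmax 0.1894463481393313 0.1013501378244237
jtop 57 slope 0.4950355262046337 thru hinge 0.5073903491175078 rmax 0.1904805418105872 0.10171492559850442
```

View pics/j_scene.png

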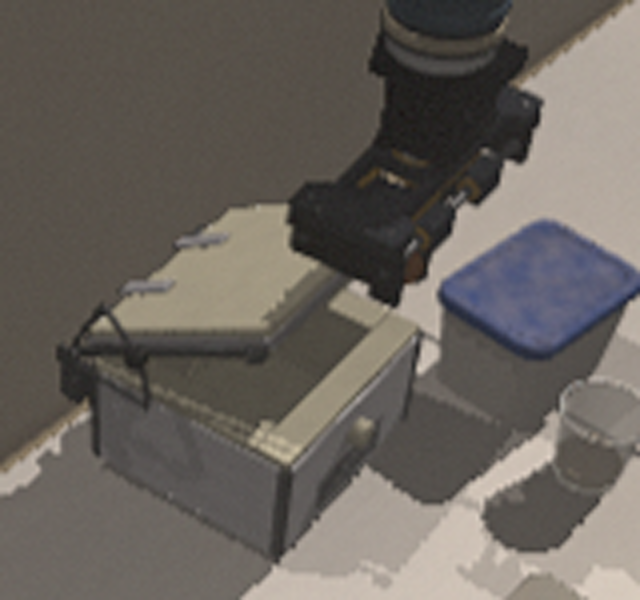

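Request:
send_rows([
  [0,0,0,0,0,0,1],
  [0,0,0,0,0,0,1],
  [0,0,0,0,0,0,1],
  [0,0,0,0,0,0,1],
])

```text
time_s: 19.38
position: [0.5439, -0.14, 0.2222]
tcp_rot: [[-0.996, -0.094, -0.001], [-0.094, 0.996, -0.0], [0.001, -0.0, -1.0]]
force: [-3.1, -5.0, -5.1]
opening: 0.271
```

```bash
python3 lid.py k; python3 - <<'E'
from h import *
m0=np.array([.4918,.4075])
for n in("scene","top"):
    c=vision.capture(n)
    a=np.radians(11);X=cloud(c);e=np.array([np.cos(a),np.sin(a)]);d=X[...,:2]-m0
    l=d@e;w=d@np.array([-e[1],e[0]])
    ok=(abs(w)<.006)&(abs(l)>.018)&(abs(l)<.09)&(abs(X[...,2]-.045)<.01)
    if ok.sum()>5:
        A=np.c_[l[ok],np.ones(ok.sum())];print(n,l[ok].min(),l[ok].max(),"w",np.linalg.lstsq(A,w[ok],rcond=None)[0],"z",np.linalg.lstsq(A,X[ok][:,2],rcond=None)[0])
    for t in("marker_tip","pouring_bowl","clear_cup_b","test_tile_0"):
        print(t,[np.round(q["point"],1).tolist() for q in models.landmark_of(n,t)[:1]])
bot.hand_in();print(status.read_state()["time_s"])
E
```

```text
19.375 [ 0.5439 -0.14    0.2222] 0.27132380796008376 [-3.1106 -5.0345 -5.0694]
scene lid angle 0.4989558595380323 881 986
scene marker angle slope 0.5082395180125732 intercept 0.13104889285586163 197 247 0.020436841367716615 0.16666896910207887
top lid angle 0.5021619207483261 537 561
top marker angle slope 0.4959088535711174 intercept 0.1337377961956115 93 123 0.02389891322619463 0.16635320304583912
scene -0.0744688060323564 0.07525405549704463 w [0.003  0.0007] z [0.0028 0.0445]
marker_tip [[276.5, 148.6]]
pouring_bowl [[193.6, 227.8]]
clear_cup_b [[359.7, 180.8]]
test_tile_0 [[155.7, 258.2]]
top -0.0733833511243689 0.07495589329058402 w [ 0.0014 -0.0008] z [0.0105 0.0442]
marker_tip [[293.9, 193.7]]
pouring_bowl [[228.0, 157.9]]
clear_cup_b [[359.0, 267.0]]
test_tile_0 [[189.8, 151.7]]
the job is handed in; nothing more can be done
the job is handed in; nothing more can be done
```

I laid the bead rod in both saddles with the lid shut, let go of it, then lifted the lid in line with the marker arm and handed in still holding it. The robot clock stood at about 20 s of the 51 s allowed.

Last checks before handing in:
- **Rod:** its ends sit within about 1 mm of ±75 mm about the saddle midpoint. It is within 0.003 rad of their line, with the axis at about 39.5 mm against 40 mm. The scene camera shows it level within 0.003 rad; the top camera's fit shows 0.01 rad.
- **Lid:** it stands at 0.499 rad (scene camera) and 0.502 rad (top camera). The marker arm reads about 0.50 rad, from 0.496 to 0.508 between the two cameras. The tool position held steady, and the jaws are closed on the handle with about 5 N of lift.
- **Marker arm and bystanders:** the networks' points for the marker tip, bowl, cup and tile moved by up to about 6 pixels. That is roughly 15–20 mm, so these points alone do not rule out a shift. The depth fits of the marker arm stayed within their scatter of about 0.02 rad throughout, except one coarser through-hinge fit that read 0.469. I saw no contact with any of these things, so I take the pixel differences as detection noise.

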